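Pack a tea gift box with the sealed packs only

TASK

Pack the tea gift box: set the sealed square tin, the sealed round caddy, the slim carton and the porcelain canister upright, each fully down in the well shaped for it. Put them down gently, never dropping or tipping one over, and leave the two unfinished look-alikes, the square tin with no lid and the round caddy with no red seal, standing where they are.

Things in the scene. Friction and masses are not known exactly. Their poses are not given: they have to be found in the camera images.
- tin_mid (a point): closed square gold tin with cream panels and a gold lid, 54 x 54 x 82 mm, 0.15 kg, standing upright. A red paper seal strip runs over its top and down two sides. The point is its centre, half-way up; z is up along it, x and y along its sides. Seen from above: gold square with a red strip
- caddy_mid (a point): sealed round gold caddy with a green band, 60 mm diameter, 80 mm high, 0.14 kg, standing upright. A red paper seal strip runs over its top and down two sides. The point is its centre, half-way up; z is up along it. Seen from above: gold disc with a red strip
- carton_mid (a point): slim brown cardboard carton with a green panel, standing on edge, 76 x 32 x 84 mm high, 0.11 kg, rigid. A red paper seal strip runs over its top and down two sides. The point is its centre, half-way up; z is up along it, x along the 76 mm side, y across the 32 mm thickness. Seen from above: narrow brown rectangle with a red strip
- canister_mid (a point): white porcelain canister with a flat wooden lid, 46 mm diameter, 78 mm high, 0.20 kg, fragile, standing upright. A red paper seal strip runs over its top and down two sides. The point is its centre, half-way up; z is up along it. Seen from above: small wooden disc with a red strip
- open_tin_mid (a point): look-alike that stays: the same square gold tin, but open, with no lid and no seal; 54 x 54 x 74 mm, standing upright. The point is its centre, half-way up. Seen from above: a hollow gold square
- bare_caddy_mid (a point): look-alike that stays: the same round gold caddy with a green band, lid on, but with no red seal strip; 60 mm diameter, 80 mm high, standing upright. The point is its centre, half-way up. Seen from above: plain gold disc
- tin_place (a point): well for the square tin, 70 mm square, in one of the four fixed cream inserts (108 mm square, 109 mm apart, any order) of the green gift box. Dark green floor, 15 mm deep, edges chamfered. Point: centre of the well floor, 5 mm above the table; z up, x and y along the box sides. Insert top 20 mm, box rim (228 mm square) 22 mm above the table
- caddy_place (a point): well for the round caddy, the larger round one, 76 mm diameter, in one of the four fixed cream inserts (108 mm square, 109 mm apart, any order) of the green gift box. Dark green floor, 15 mm deep, edges chamfered. Point: centre of the well floor, 5 mm above the table; z up, x and y along the box sides. Insert top 20 mm, box rim (228 mm square) 22 mm above the table
- carton_place (a point): well for the slim carton, 92 x 48 mm with the long side along x, in one of the four fixed cream inserts (108 mm square, 109 mm apart, any order) of the green gift box. Dark green floor, 15 mm deep, edges chamfered. Point: centre of the well floor, 5 mm above the table; z up, x and y along the box sides. Insert top 20 mm, box rim (228 mm square) 22 mm above the table
- canister_place (a point): well for the porcelain canister, the smaller round one, 62 mm diameter, in one of the four fixed cream inserts (108 mm square, 109 mm apart, any order) of the green gift box. Dark green floor, 15 mm deep, edges chamfered. Point: centre of the well floor, 5 mm above the table; z up, x and y along the box sides. Insert top 20 mm, box rim (228 mm square) 22 mm above the table

How it is judged:
By the outcome, as a careful person would: the job done as asked, in the order asked, and still so for the second after the job is handed in, with the robot touching nothing.
It also fails if it takes over 112 s, if anything falls off the work surface, if the arm or the gripper's body presses on something with over 40 N, if the wrist force passes 120 N, or if a joint passes its speed limit or range.

ROBOT

A 7-joint arm with a two-finger parallel gripper is mounted at the origin on the work surface. World frame = base frame: x ahead of the robot, y to its left, z up, the work surface at z = 0. Lengths are in m, angles in rad, forces in N, time in s.
With the tool pointing down it reaches from about 0.35 to 0.9 m from the base axis. Payload 7.2 kg.
Tool frame: the origin (TCP) lies on the centre line of the jaws, within the pads' length; the fingertips stand 17 mm ahead of it and the grasp point (between the pads) lies 2 mm behind it; z points along the fingers, x is the direction in which the jaws open and shut, and the axes are right-handed (so a half turn about z gives the same grasp; the last joint's range is limited). The gripper opens to 88 mm and grips with 3 to 60 N. Pads are 20 mm wide; open, the fingers measure 115 mm over their backs; the gripper's body (75 mm by 178 mm) begins 61 mm behind the grasp point.
Start: joints at [-1.205, 0.411, -0.013, 1.596, 0.006, 1.134, -0.082], TCP at [0.263, 0.567, 0.24] pointing down, gripper open.
Joint ranges: [-2.95, 2.95], [-0.29, 1.99], [-1.47, 1.44], [0.14, 2.54], [-1.03, 4.17], [0.13, 1.85], [-2.86, 2.86]. Speed limits (rad/s): [2.39, 2.39, 3.01, 3.01, 3.14, 3.14, 3.14].

INTERFACE

Orientations are given as [roll, pitch, yaw] about the fixed x, y, z axes, in that order (R = Rz(yaw) Ry(pitch) Rx(roll)).
In Python, from workcell import * gives the robot as it stands.
- The arm moves only by the tool drive_tool, never from a script. Its arguments are lists of equal length, an entry for each row: "claw": the closure, from 0 (fully open) to 1 (shut); "xyz": the shift along the world's x, y, z in mm, a list of three; "roll": the turn about the world's z in units of 6 degrees (1.0 is 6 degrees). A call has exactly 5 rows; each row is the pose to reach, as a shift and turn from the pose commanded when the call began; what a row does not reach only later rows make up. A row lasts 1/8 s, in which the tool goes at most 62.5 mm and 10.7 degrees, less where a joint would pass 70% of its speed; a pose out of reach is approached as far as the arm can. A call with a gripper value outside its range is refused whole. The fingers move at their own pace and stop on an object; "squeeze" is the grip in N (left out, the last holds). Time passes only in rows, so rows that repeat a pose let the fingers close, or fill a call up. It gives the time, the measured TCP pose, the force and the opening at its end, in the units of the state.
- get_state(): the state, without advancing time (a new reading comes with each control period).
- grab_frame(name): name is "side" or "top"; returns a dict with "image" (400x640x3 uint8, red, green, blue), "K" (3x3 intrinsics, pixels), "extrinsics" (4x4, takes a point from world to camera coordinates). Camera axes: x right, y down, z forward; pixel columns grow to the right and rows downward; lengths in m; the calibration is good to about 2 mm. A picture is of the moment at which its call begins. There is no depth.
- finish_job(): hands the job in, once; it reports no verdict.
The state is a dict: "clock": time; "joint_positions": joint angles; "joint_vel": joint speeds; "joint_torque": joint torques, N m; "tcp_pos": TCP position; "eef_rot": TCP orientation; "contact_force": force on the tool from outside, world axes, zero at the start; "torque": the same for the moment, N m; "finger_gap": finger opening in m.
Only numpy, scipy, OpenCV 4.12 (cv2) and the standard library are available. Lean on these libraries where they do the work, as an engineer would, in place of code of your own. Each camera call takes 0.05 s, during which the arm holds its last target.

## Working session

There is one attempt and no reset: what is moved stays moved. The work goes in short steps, Python scripts to look and compute and a tool call to move; the robot and the scene stay as the last step left them, time stands still between calls to the robot, and variables do not carry over. Pictures are saved under pics/ and viewed, and the job is handed in when it is done.

Besides the shell and the picture viewer there is one more tool, called after "Call:" as name([rows], argument=value, ...), one row to a line, values as JSON. drive_tool: Moves the arm, as the interface text tells. Its arguments: {"type":"object","properties":{"claw":{"type":"array"},"xyz":{"type":"array"},"roll":{"type":"array"},"squeeze":{"type":"number"}},"required":["claw","xyz","roll"]}

```bash
ls; mkdir -p pics; python3 - <<'E'
from workcell import *
import cv2,numpy as np
print(get_state())
for n in ["top","side"]:
    f=grab_frame(n)
    cv2.imwrite(f"pics/{n}0.png",f["image"][:,:,::-1])
    np.savez(f"{n}0.npz",**f)
    print(n,f["K"].tolist(),f["extrinsics"].round(4).tolist())
E
```

```text
pics
{'clock': 0.0, 'joint_positions': array([-1.20518272,  0.41190458, -0.01271669,  1.59704497,  0.00559197,
        1.13426279, -0.08223121]), 'joint_vel': array([-1.65813884e-03,  1.54636332e-04,  6.13224037e-04, -2.17871019e-04,
       -1.53655808e-03, -7.63641205e-04, -5.89672920e-05]), 'joint_torque': array([ 4.36180462e-04, -5.87946546e+01,  6.42408840e-01, -2.91077310e+01,
       -5.36279473e-02,  1.81203597e-02,  1.48501158e-04]), 'tcp_pos': array([0.26254228, 0.56666404, 0.23880572]), 'eef_rot': array([3.14148972e+00, 1.58084324e-03, 1.13697695e+00]), 'contact_force': array([-0.24257019, -0.24181808, -0.56023523]), 'torque': array([-0.04508983,  0.0380753 ,  0.05775991]), 'finger_gap': 0.08778645157454236}
top [[438.72501194786315, 0.0, 316.2448807577523], [0.0, 438.72501194786315, 196.7533770874113], [0.0, 0.0, 1.0]] [[-0.013, -0.9998, 0.016, -0.0077], [-0.9952, 0.0113, -0.0972, 0.4944], [0.097, -0.0172, -0.9951, 1.0613], [0.0, 0.0, 0.0, 1.0]]
side [[445.9127924575804, 0.0, 323.21605965221335], [0.0, 445.9127924575804, 202.42756309570987], [0.0, 0.0, 1.0]] [[0.8117, -0.584, 0.0092, -0.4136], [-0.3987, -0.5655, -0.7219, 0.2373], [0.4268, 0.5824, -0.6919, 1.0904], [0.0, 0.0, 0.0, 1.0]]
```

View pics/top0.png

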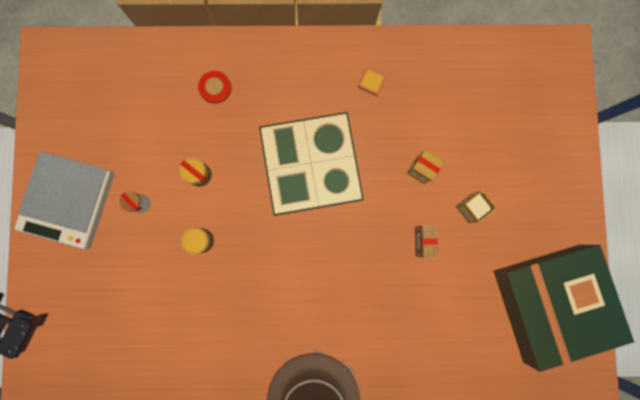

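View pics/side0.png

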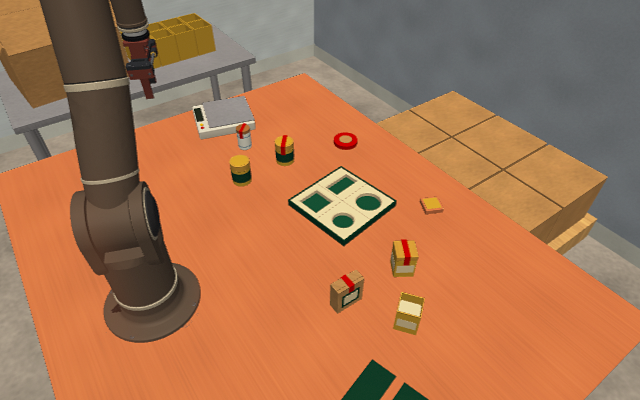

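```bash
cat > h.py <<'E'
import numpy as np,cv2
def H(f,z,x0,y0,s):
    # maps rect pixel (u,v)->image ; rect: u -> y decreasing from y0, v-> x decreasing from x0, s m/px
    K,E=f["K"],f["extrinsics"]
    P=K@E[:3]
    A=np.array([[0,-s,x0],[-s,0,y0],[0,0,z],[0,0,1]])
    return P@A
def rect(f,z,x0,y0,s,w,h):
    return cv2.warpPerspective(f["image"][:,:,::-1].copy(),H(f,z,x0,y0,s),(w,h),flags=cv2.INTER_CUBIC|cv2.WARP_INVERSE_MAP)
def proj(f,p):
    p=np.atleast_2d(p);q=(f["K"]@(f["extrinsics"][:3,:3]@p.T+f["extrinsics"][:3,3:])).T
    return q[:,:2]/q[:,2:]
def back(f,uv,z):
    P=f["K"]@f["extrinsics"][:3]
    M=np.linalg.inv(P[:,[0,1,3]]+np.c_[np.zeros((3,2)),P[:,2]*z])
    q=M@np.array([*uv,1]);return q[:2]/q[2]
E
python3 - <<'E'
from h import *
f=dict(np.load("top0.npz"))
for n,u,z in [("caddy",(193,171),.08),("bare",(195,240),.08),("can",(131,202),.078),("tin",(427,166),.082),("open",(477,207),.074),("carton",(430,241),.084),("box",(311,164),.02)]:
    print(n,back(f,u,z).round(3))
tiles=[]
for n,u,z in [("caddy",(193,171),.08),("bare",(195,240),.08),("can",(131,202),.078),("tin",(427,166),.082),("open",(477,207),.074),("carton",(430,241),.084)]:
    c=back(f,u,z).round(2); t=rect(f,z,c[0]+.065,c[1]+.065,.0005,260,260)
    for k in range(0,260,20): t[:4 if k%100 else 8,k]=255;t[k,:4 if k%100 else 8]=255
    t[130,120:141]=(255,0,255);t[120:141,130]=(255,0,255)
    cv2.putText(t,f"{n} {c[0]:.2f} {c[1]:.2f}",(12,20),0,.45,(255,255,255));tiles.append(t)
cv2.imwrite("pics/tiles.png",np.vstack([np.hstack(tiles[:3]),np.hstack(tiles[3:])]))
c=back(f,(311,164),.02).round(2)
t=rect(f,.02,c[0]+.15,c[1]+.15,.0005,600,600);cv2.imwrite("pics/box.png",t);print(c)
E
```

```text
caddy [0.553 0.276]
bare [0.391 0.269]
can [0.482 0.419]
tin [ 0.559 -0.276]
open [ 0.461 -0.393]
carton [ 0.382 -0.276]
box [ 0.577 -0.002]
[ 0.58 -0.  ]
```

View pics/tiles.png

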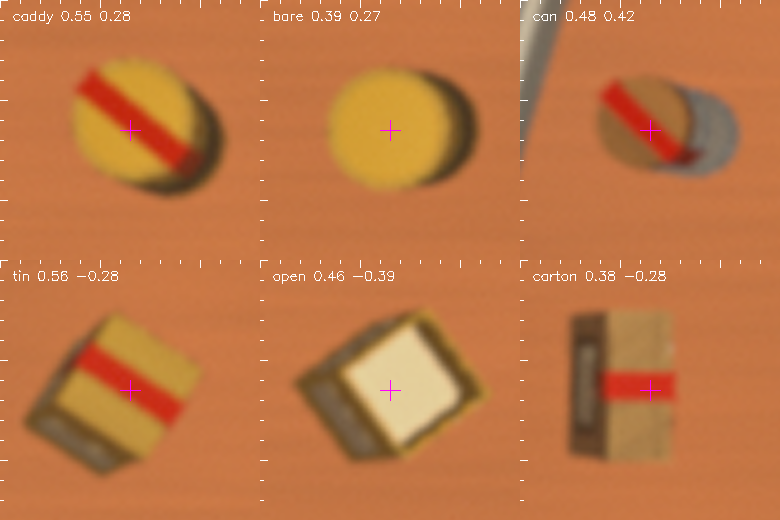

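View pics/box.png

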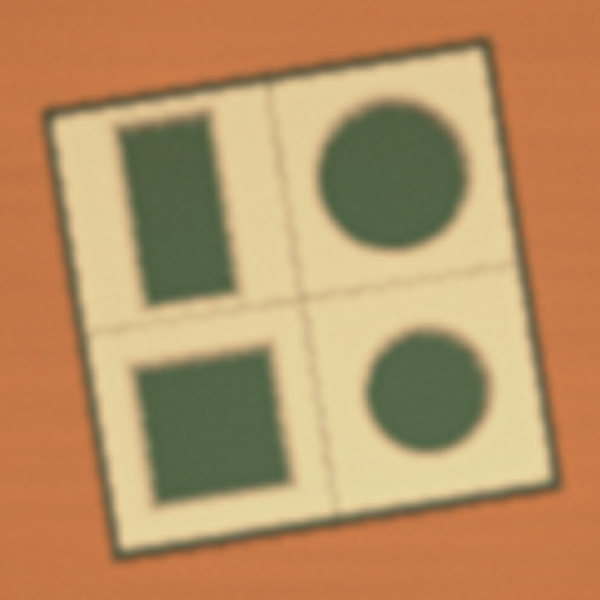

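The tiles show the sealed caddy centred at (0.555, 0.278), the canister at (0.484, 0.4225), the tin at (0.5615, -0.279) with yaw -33.8°, and the carton at (0.382, -0.275) with yaw about -1°. The box picture shows the box centre at (0.5804, -0.0014) with yaw 9.2°. The wells are tin (0.518, 0.044), caddy (0.643, -0.0465), carton (0.6255, 0.061) and canister (0.535, -0.064). I'll place them in the listed order.

Call:
drive_tool([
  [20, -56, -8],
  [40, -112, -16],
  [60, -168, -24],
  [80, -225, -32],
  [100, -282, -40],
], claw=[0, 0, 0, 0, 0], roll=[-1.1, -2.2, -3.3, -4.4, -5.5], squeeze=25)

```text
clock: 0.72
tcp_pos: [0.363, 0.2831, 0.1993]
eef_rot: [-3.142, -0.0, 0.557]
contact_force: [0.5, -0.6, -0.3]
finger_gap: 0.0876
```

Call:
drive_tool([
  [20, -56, 0],
  [40, -112, 0],
  [60, -168, 0],
  [80, -225, 0],
  [100, -282, 0],
], claw=[0, 0, 0, 0, 0], roll=[-1.1, -2.2, -3.3, -4.4, -5.5])

```text
clock: 1.35
tcp_pos: [0.463, 0.0013, 0.1998]
eef_rot: [-3.141, -0.0, -0.018]
contact_force: [0.5, -0.3, -0.7]
finger_gap: 0.0876
```

Call:
drive_tool([
  [20, -56, 0],
  [40, -112, 0],
  [60, -168, 0],
  [80, -225, 0],
  [98, -280, 0],
], claw=[0, 0, 0, 0, 0], roll=[-1.1, -2.2, -3.3, -4.4, -5.5])

```text
clock: 1.98
tcp_pos: [0.5612, -0.2785, 0.1993]
eef_rot: [3.142, 0.0, -0.594]
contact_force: [0.3, 0.2, 0.3]
finger_gap: 0.0882
```

```bash
cat > look.py <<'E'
import sys
from workcell import *
from h import *
n=sys.argv[1]
a=[grab_frame(k) for k in ("top","side")]
s=get_state();print(s["clock"],s["tcp_pos"].round(4),np.degrees(s["eef_rot"]).round(2),s["contact_force"].round(2),round(s["finger_gap"],4))
for k,f in zip(("top","side"),a): np.savez(f"{k}{n}.npz",**f)
t=a[0]["image"][80:280,90:540,::-1]; 
u=a[1]["image"][90:350,180:460,::-1]
t=cv2.resize(t,None,fx=1.2,fy=1.2,interpolation=2);u=cv2.resize(u,None,fx=1.2,fy=1.2,interpolation=2)
c=np.zeros((max(t.shape[0]+u.shape[0],1),800,3),np.uint8);c[:t.shape[0],:t.shape[1]]=t;c[t.shape[0]:t.shape[0]+u.shape[0],:u.shape[1]]=u
cv2.imwrite(f"pics/l{n}.png",c)
E
python3 look.py 1
```

```text
2.075 [ 0.5601 -0.2837  0.1991] [ 1.7975e+02 -1.0000e-01 -3.4400e+01] [-0.03 -1.08 -0.19] 0.0877
```

View pics/l1.png

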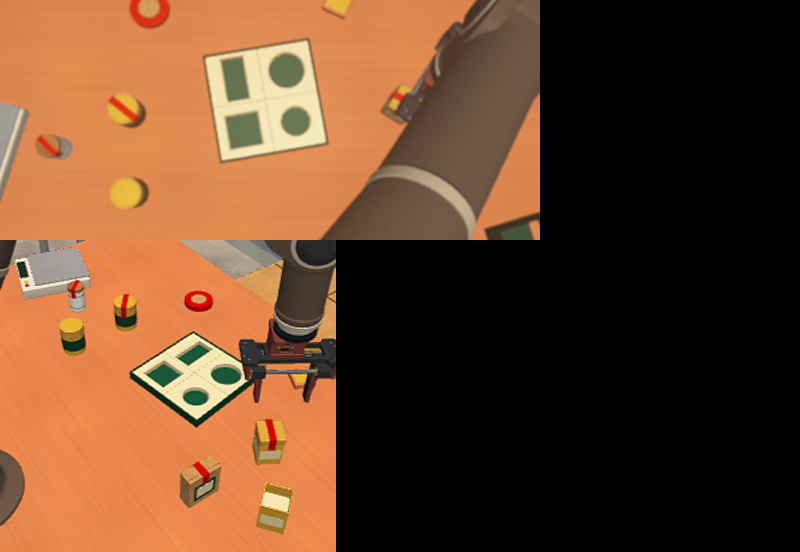

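The side crop shows the open gripper above the sealed tin at crop (269, 440), and nothing has been disturbed. Descending now.

Call:
drive_tool([
  [1, -2, -20],
  [1, -2, -45],
  [1, -2, -70],
  [1, -2, -85],
  [1, -2, -90],
], claw=[0, 0, 0, 0, 0], roll=[0, 0, 0, 0, 0])

```text
clock: 2.7
tcp_pos: [0.5613, -0.2776, 0.1083]
eef_rot: [-3.142, 0.002, -0.589]
contact_force: [0.2, 0.2, 0.6]
finger_gap: 0.0879
```

Call:
drive_tool([
  [0, 0, -15],
  [0, 0, -35],
  [0, 0, -50],
  [0, 0, -58],
  [0, 0, -58],
], claw=[0, 0, 0, 0, 0], roll=[0, 0, 0, 0, 0])

```text
clock: 3.32
tcp_pos: [0.5614, -0.2789, 0.051]
eef_rot: [3.141, 0.001, -0.591]
contact_force: [-0.3, -0.2, 0.2]
finger_gap: 0.0878
```

Call:
drive_tool([
  [0, 0, 0],
  [0, 0, 0],
  [0, 0, 0],
  [0, 0, 0],
  [0, 0, 0],
], claw=[0.2, 0.35, 0.5, 0.6, 0.7], roll=[0, 0, 0, 0, 0], squeeze=25)

```text
clock: 3.95
tcp_pos: [0.5619, -0.2789, 0.0519]
eef_rot: [-3.141, -0.0, -0.591]
contact_force: [-0.6, 0.2, 2.7]
finger_gap: 0.0542
```

Call:
drive_tool([
  [0, 0, 0],
  [0, 0, 4],
  [0, 0, 14],
  [0, 0, 29],
  [0, 0, 46],
], claw=[1, 1, 1, 1, 1], roll=[0, 0, 0, 0, 0])

```text
clock: 4.58
tcp_pos: [0.5617, -0.279, 0.099]
eef_rot: [3.142, -0.0, -0.591]
contact_force: [0.7, 0.3, -1.9]
finger_gap: 0.0539
```

Call:
drive_tool([
  [-1, 6, 14],
  [-3, 20, 22],
  [-6, 42, 24],
  [-10, 70, 24],
  [-14, 100, 24],
], claw=[1, 1, 1, 1, 1], roll=[0.1, 0.4, 0.9, 1.6, 2.3])

```text
clock: 5.2
tcp_pos: [0.547, -0.1761, 0.1212]
eef_rot: [-3.141, 0.001, -0.344]
contact_force: [0.6, -0.2, -2.2]
finger_gap: 0.0538
```

Call:
drive_tool([
  [-4, 30, 0],
  [-8, 60, 0],
  [-12, 90, 0],
  [-16, 120, 0],
  [-20, 150, 0],
], claw=[1, 1, 1, 1, 1], roll=[0.7, 1.4, 2.1, 2.8, 3.5])

```text
clock: 5.82
tcp_pos: [0.5265, -0.0262, 0.1213]
eef_rot: [-3.141, 0.001, 0.023]
contact_force: [-0.1, -0.1, -1.0]
finger_gap: 0.0538
```

Call:
drive_tool([
  [-4, 27, 0],
  [-7, 48, 0],
  [-9, 62, 0],
  [-10, 70, 0],
  [-10, 73, 0],
], claw=[1, 1, 1, 1, 1], roll=[0.6, 1.0, 1.3, 1.4, 1.4])

```text
clock: 6.45
tcp_pos: [0.5177, 0.0441, 0.1216]
eef_rot: [3.141, 0.0, 0.163]
contact_force: [-0.1, -1.2, -1.7]
finger_gap: 0.0539
```

```bash
python3 look.py 2
```

```text
6.55 [0.5178 0.0437 0.1216] [179.98  -0.     9.3 ] [ 0.46  0.32 -1.58] 0.0542
```

View pics/l2.png

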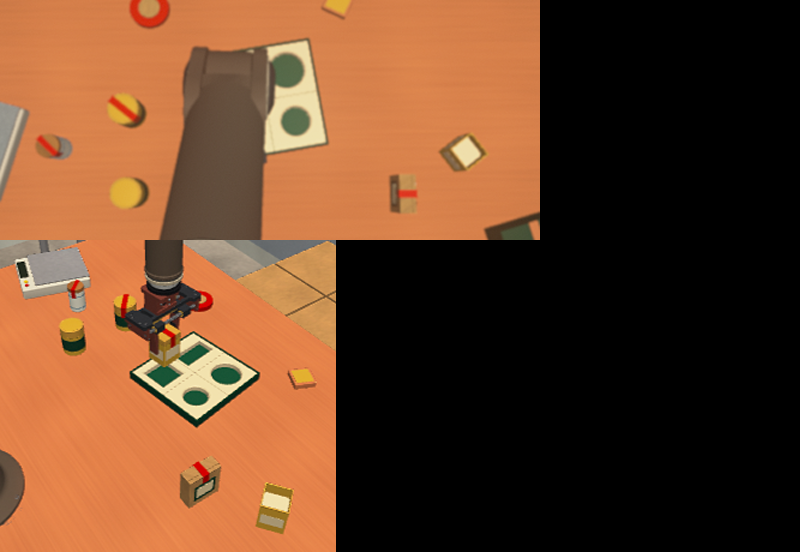

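The tin is held upright over the square well. Lowering it slowly.

Call:
drive_tool([
  [0, 0, -6],
  [0, 0, -18],
  [0, 0, -30],
  [0, 0, -39],
  [0, 0, -44],
], claw=[1, 1, 1, 1, 1], roll=[0, 0, 0, 0, 0])

```text
clock: 7.18
tcp_pos: [0.5174, 0.0439, 0.0767]
eef_rot: [3.141, 0.001, 0.163]
contact_force: [0.4, -1.1, -2.0]
finger_gap: 0.0543
```

Call:
drive_tool([
  [0, 0, -4],
  [0, 0, -8],
  [0, 0, -12],
  [0, 0, -15],
  [0, 0, -18],
], claw=[1, 1, 1, 1, 1], roll=[0, 0, 0, 0, 0])

```text
clock: 7.8
tcp_pos: [0.5178, 0.0441, 0.0595]
eef_rot: [-3.142, -0.0, 0.163]
contact_force: [0.3, 0.1, -2.2]
finger_gap: 0.0542
```

Call:
drive_tool([
  [0, 0, -1],
  [0, 0, -2],
  [0, 0, -3],
  [0, 0, -3],
  [0, 0, -3],
], claw=[1, 1, 1, 1, 1], roll=[0, 0, 0, 0, 0])

```text
clock: 8.43
tcp_pos: [0.5178, 0.0441, 0.0569]
eef_rot: [-3.142, -0.0, 0.163]
contact_force: [-1.0, 0.3, 3.3]
finger_gap: 0.0538
```

Contact shows as a force change from -2 to +3.3 N, at the expected height. Releasing and rising.

Call:
drive_tool([
  [0, 0, 0],
  [0, 0, 0],
  [0, 0, 0],
  [0, 0, 0],
  [0, 0, 0],
], claw=[0.35, 0.3, 0.2, 0.1, 0], roll=[0, 0, 0, 0, 0])

```text
clock: 9.05
tcp_pos: [0.5177, 0.0441, 0.0566]
eef_rot: [3.142, 0.0, 0.163]
contact_force: [1.0, -0.1, -0.4]
finger_gap: 0.0854
```

Call:
drive_tool([
  [0, 0, 10],
  [0, 0, 30],
  [0, 0, 55],
  [0, 0, 85],
  [0, 0, 120],
], claw=[0, 0, 0, 0, 0], roll=[0, 0, 0, 0, 0])

```text
clock: 9.68
tcp_pos: [0.5174, 0.044, 0.178]
eef_rot: [3.141, 0.0, 0.163]
contact_force: [0.6, 0.6, -0.6]
finger_gap: 0.088
```

Call:
drive_tool([
  [6, 40, 0],
  [15, 95, 0],
  [24, 150, 0],
  [32, 200, 0],
  [37, 230, 0],
], claw=[0, 0, 0, 0, 0], roll=[-1.6, -3.3, -5.0, -6.7, -8.4])

```text
clock: 10.3
tcp_pos: [0.5544, 0.2774, 0.1771]
eef_rot: [-3.141, 0.0, -0.719]
contact_force: [0.4, 0.5, -0.8]
finger_gap: 0.0875
```

Call:
drive_tool([
  [0, 4, 0],
  [0, 4, -20],
  [0, 4, -45],
  [0, 4, -62],
  [0, 4, -70],
], claw=[0, 0, 0, 0, 0], roll=[0, 0, 0, 0, 0])

```text
clock: 10.92
tcp_pos: [0.5543, 0.2765, 0.1054]
eef_rot: [3.14, 0.0, -0.717]
contact_force: [0.3, 0.2, 0.7]
finger_gap: 0.0876
```

```bash
python3 look.py 3
```

```text
11.025 [0.5545 0.2772 0.1059] [ 1.7992e+02  1.0000e-02 -4.1080e+01] [-0.28  0.76  0.66] 0.088
```

View pics/l3.png

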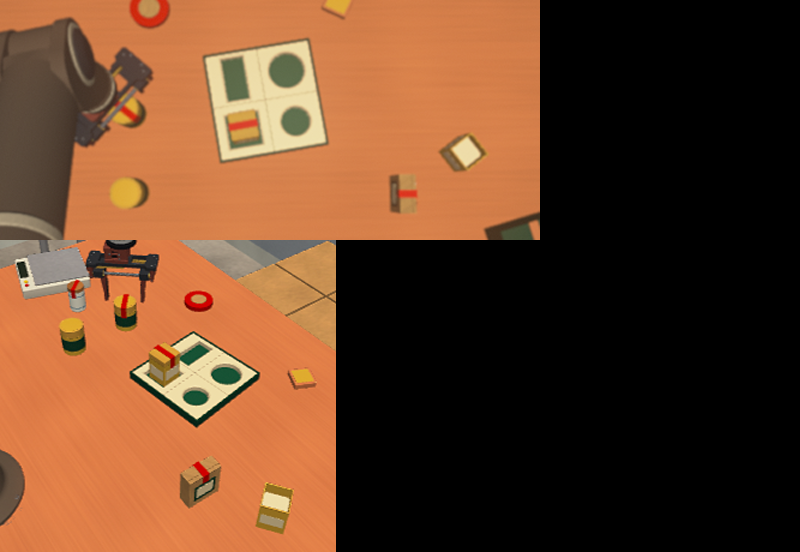

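The tin stands upright in its well at top crop (243, 125), and the gripper straddles the sealed caddy. Continuing down.

Call:
drive_tool([
  [0, 1, -12],
  [0, 1, -28],
  [0, 1, -43],
  [0, 1, -52],
  [0, 1, -54],
], claw=[0, 0, 0, 0, 0], roll=[0, 0, 0, 0, 0])

```text
clock: 11.65
tcp_pos: [0.5544, 0.2788, 0.0517]
eef_rot: [3.14, 0.0, -0.717]
contact_force: [-1.0, 1.0, -0.5]
finger_gap: 0.0878
```

Call:
drive_tool([
  [0, 0, 0],
  [0, 0, 0],
  [0, 0, 0],
  [0, 0, 0],
  [0, 0, 0],
], claw=[0.1, 0.2, 0.28, 0.35, 0.5], roll=[0, 0, 0, 0, 0])

```text
clock: 12.28
tcp_pos: [0.5549, 0.2792, 0.053]
eef_rot: [-3.141, -0.0, -0.717]
contact_force: [-0.8, 0.2, 2.8]
finger_gap: 0.06
```

Call:
drive_tool([
  [0, 0, 0],
  [0, 0, 4],
  [0, 0, 14],
  [0, 0, 29],
  [0, 0, 46],
], claw=[1, 1, 1, 1, 1], roll=[0, 0, 0, 0, 0])

```text
clock: 12.9
tcp_pos: [0.5548, 0.2791, 0.1]
eef_rot: [-3.141, -0.0, -0.717]
contact_force: [0.1, 0.2, -0.7]
finger_gap: 0.0595
```

Call:
drive_tool([
  [3, -6, 14],
  [9, -20, 22],
  [18, -42, 24],
  [27, -70, 24],
  [36, -100, 24],
], claw=[1, 1, 1, 1, 1], roll=[0, 0, 0, 0, 0])

```text
clock: 13.52
tcp_pos: [0.5911, 0.1762, 0.1223]
eef_rot: [3.141, -0.0, -0.718]
contact_force: [0.2, 0.1, -1.6]
finger_gap: 0.0599
```

Call:
drive_tool([
  [8, -30, 0],
  [16, -60, 0],
  [23, -90, 0],
  [30, -120, 0],
  [36, -150, 0],
], claw=[1, 1, 1, 1, 1], roll=[0, 0, 0, 0, 0])

```text
clock: 14.15
tcp_pos: [0.6265, 0.0257, 0.1222]
eef_rot: [3.14, 0.0, -0.719]
contact_force: [-0.1, 0.4, -1.1]
finger_gap: 0.0596
```

Call:
drive_tool([
  [6, -27, 0],
  [11, -50, 0],
  [14, -65, 0],
  [16, -73, 0],
  [16, -76, 0],
], claw=[1, 1, 1, 1, 1], roll=[0, 0, 0, 0, 0])

```text
clock: 14.78
tcp_pos: [0.6426, -0.0472, 0.1224]
eef_rot: [3.141, 0.0, -0.717]
contact_force: [-0.4, 0.5, -0.5]
finger_gap: 0.0599
```

```bash
python3 look.py 4
```

```text
14.875 [ 0.6426 -0.0465  0.1225] [-1.800e+02  2.000e-02 -4.103e+01] [ 0.14 -0.41 -0.51] 0.0594
```

View pics/l4.png

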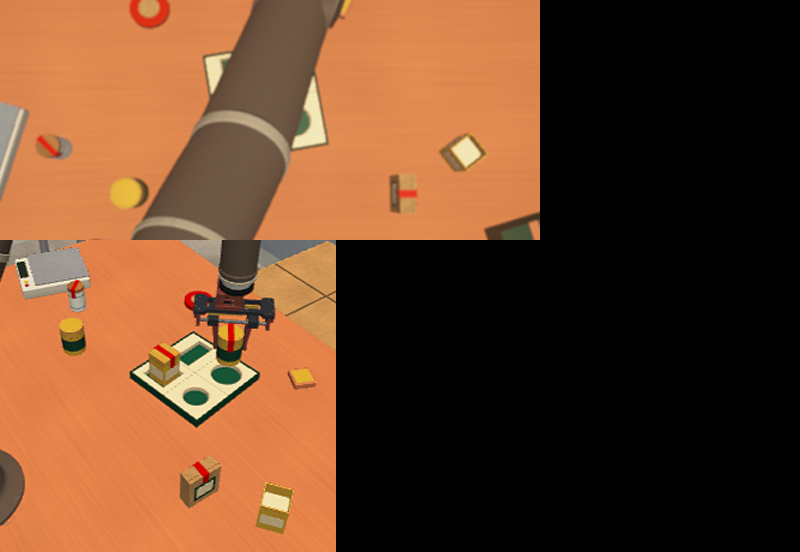

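The caddy is upright above the large round well. Lowering.

Call:
drive_tool([
  [0, 0, -6],
  [0, 0, -18],
  [0, 0, -30],
  [0, 0, -39],
  [0, 0, -44],
], claw=[1, 1, 1, 1, 1], roll=[0, 0, 0, 0, 0])

```text
clock: 15.5
tcp_pos: [0.6424, -0.0469, 0.0777]
eef_rot: [3.141, 0.001, -0.717]
contact_force: [-0.5, -0.6, -1.7]
finger_gap: 0.0598
```

Call:
drive_tool([
  [0, 0, -4],
  [0, 0, -8],
  [0, 0, -12],
  [0, 0, -15],
  [0, 0, -18],
], claw=[1, 1, 1, 1, 1], roll=[0, 0, 0, 0, 0])

```text
clock: 16.12
tcp_pos: [0.6428, -0.0469, 0.0605]
eef_rot: [-3.141, -0.0, -0.717]
contact_force: [-0.8, -0.1, -2.0]
finger_gap: 0.0598
```

Call:
drive_tool([
  [0, 0, -1],
  [0, 0, -2],
  [0, 0, -3],
  [0, 0, -3],
  [0, 0, -3],
], claw=[1, 1, 1, 1, 1], roll=[0, 0, 0, 0, 0])

```text
clock: 16.75
tcp_pos: [0.6428, -0.0469, 0.058]
eef_rot: [-3.141, -0.0, -0.717]
contact_force: [-1.6, 0.6, 3.8]
finger_gap: 0.0596
```

Floor contact again. Releasing, rising, then going to the carton.

Call:
drive_tool([
  [0, 0, 0],
  [0, 0, 0],
  [0, 0, 0],
  [0, 0, 0],
  [0, 0, 0],
], claw=[0.28, 0.2, 0.1, 0.05, 0], roll=[0, 0, 0, 0, 0])

```text
clock: 17.38
tcp_pos: [0.6427, -0.0469, 0.0576]
eef_rot: [3.142, -0.0, -0.717]
contact_force: [0.2, -0.5, -0.5]
finger_gap: 0.0873
```

Call:
drive_tool([
  [0, 0, 10],
  [0, 0, 30],
  [0, 0, 55],
  [0, 0, 85],
  [0, 0, 115],
], claw=[0, 0, 0, 0, 0], roll=[0, 0, 0, 0, 0])

```text
clock: 18.0
tcp_pos: [0.6429, -0.0471, 0.1753]
eef_rot: [-3.141, -0.001, -0.717]
contact_force: [0.5, 0.5, -0.4]
finger_gap: 0.0877
```

Call:
drive_tool([
  [-20, -18, 0],
  [-55, -48, 0],
  [-95, -84, 0],
  [-135, -119, 0],
  [-175, -154, 0],
], claw=[0, 0, 0, 0, 0], roll=[-1.5, -3.0, -4.5, -6.0, -7.5])

```text
clock: 18.62
tcp_pos: [0.4667, -0.2021, 0.1741]
eef_rot: [-3.139, 0.0, -1.507]
contact_force: [-0.7, -0.7, 1.0]
finger_gap: 0.0877
```

Call:
drive_tool([
  [-35, -31, 0],
  [-65, -57, -5],
  [-82, -72, -25],
  [-86, -75, -50],
  [-86, -75, -60],
], claw=[0, 0, 0, 0, 0], roll=[-0.8, -0.8, -0.8, -0.8, -0.8])

```text
clock: 19.25
tcp_pos: [0.3814, -0.2761, 0.1128]
eef_rot: [-3.141, 0.001, -1.587]
contact_force: [0.1, -0.1, 0.1]
finger_gap: 0.088
```

```bash
python3 look.py 5
```

```text
19.35 [ 0.3819 -0.2757  0.1128] [ 1.7999e+02  3.0000e-02 -9.0860e+01] [ 1.15 -0.02  0.89] 0.0877
```

View pics/l5.png

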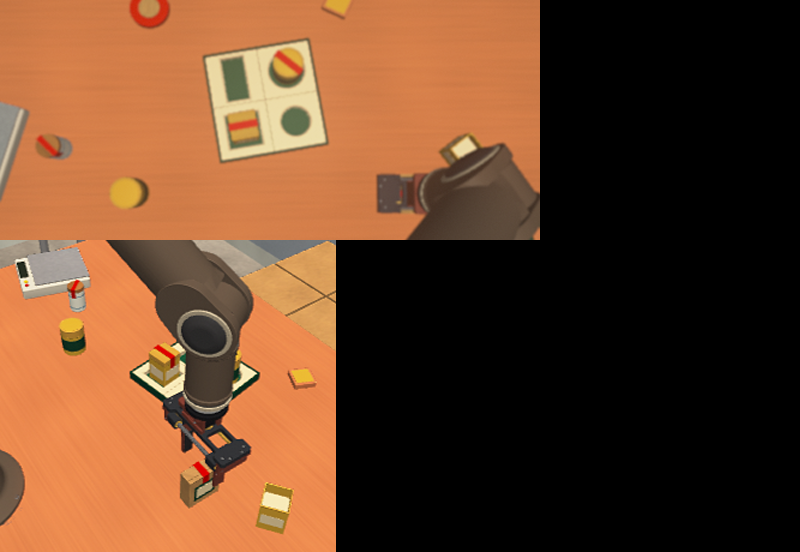

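The caddy is in its well at top crop (287, 66), and the gripper straddles the carton. Descending and gripping.

Call:
drive_tool([
  [0, 0, -12],
  [0, 0, -30],
  [0, 0, -47],
  [0, 0, -57],
  [0, 0, -61],
], claw=[0, 0, 0, 0, 0], roll=[0, 0, 0, 0, 0])

```text
clock: 19.98
tcp_pos: [0.3815, -0.2759, 0.0511]
eef_rot: [3.141, 0.0, -1.586]
contact_force: [-0.3, -0.3, 0.0]
finger_gap: 0.0879
```

Call:
drive_tool([
  [0, 0, 0],
  [0, 0, 0],
  [0, 0, 0],
  [0, 0, 0],
  [0, 0, 0],
], claw=[0.2, 0.4, 0.5, 0.58, 0.63], roll=[0, 0, 0, 0, 0])

```text
clock: 20.6
tcp_pos: [0.3818, -0.2759, 0.0518]
eef_rot: [-3.141, -0.0, -1.586]
contact_force: [1.0, 0.1, -0.4]
finger_gap: 0.0414
```

Call:
drive_tool([
  [0, 0, 0],
  [0, 0, 0],
  [0, 0, 0],
  [0, 0, 0],
  [0, 0, 4],
], claw=[0.7, 0.8, 1, 1, 1], roll=[0, 0, 0, 0, 0])

```text
clock: 21.22
tcp_pos: [0.3814, -0.2758, 0.0555]
eef_rot: [3.141, 0.0, -1.586]
contact_force: [-0.5, -0.3, -1.9]
finger_gap: 0.0321
```

Call:
drive_tool([
  [0, 0, 10],
  [0, 0, 26],
  [0, 0, 46],
  [1, 2, 66],
  [5, 7, 82],
], claw=[1, 1, 1, 1, 1], roll=[0, 0, 0, 0, 0])

```text
clock: 21.85
tcp_pos: [0.3867, -0.2693, 0.1394]
eef_rot: [-3.14, -0.0, -1.587]
contact_force: [-0.3, -0.4, -1.3]
finger_gap: 0.0319
```

Call:
drive_tool([
  [9, 13, 9],
  [24, 33, 14],
  [42, 58, 14],
  [60, 83, 14],
  [80, 110, 14],
], claw=[1, 1, 1, 1, 1], roll=[0.1, 0.2, 0.4, 0.6, 0.8])

```text
clock: 22.48
tcp_pos: [0.4672, -0.1583, 0.1528]
eef_rot: [-3.141, -0.0, -1.502]
contact_force: [0.3, -0.2, -1.3]
finger_gap: 0.0319
```

Call:
drive_tool([
  [20, 28, 0],
  [40, 55, 0],
  [60, 83, 0],
  [80, 110, 0],
  [98, 135, 0],
], claw=[1, 1, 1, 1, 1], roll=[0.2, 0.4, 0.6, 0.8, 0.9])

```text
clock: 23.1
tcp_pos: [0.5658, -0.022, 0.1518]
eef_rot: [3.142, -0.0, -1.406]
contact_force: [-1.1, 0.1, -1.2]
finger_gap: 0.0318
```

Call:
drive_tool([
  [17, 24, 0],
  [33, 46, 0],
  [47, 65, 0],
  [56, 78, 0],
  [61, 85, 0],
], claw=[1, 1, 1, 1, 1], roll=[0, 0, 0, 0, 0])

```text
clock: 23.72
tcp_pos: [0.6261, 0.0621, 0.1514]
eef_rot: [3.141, -0.0, -1.407]
contact_force: [-0.6, 0.5, -0.6]
finger_gap: 0.0318
```

```bash
python3 look.py 6
```

```text
23.825 [0.6259 0.0617 0.1515] [ 1.7999e+02 -1.0000e-02 -8.0610e+01] [-0.11  0.33 -0.99] 0.032
```

View pics/l6.png

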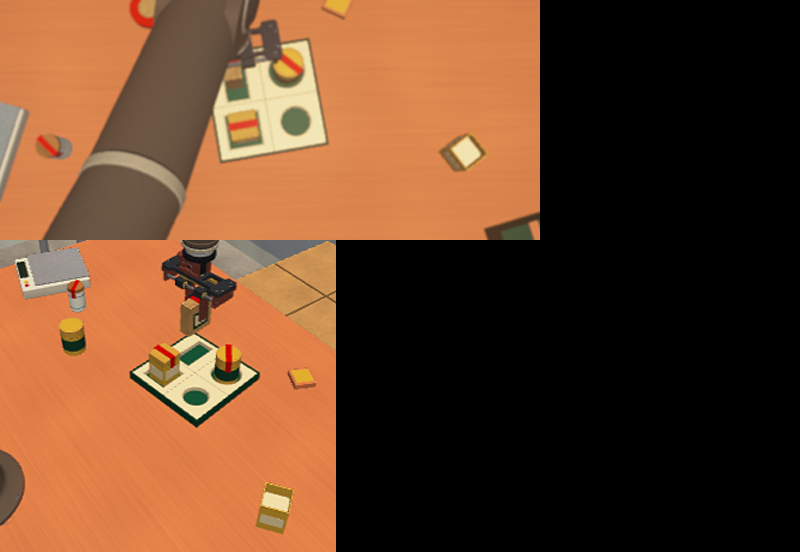

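The carton is upright and aligned over its well. Lowering.

Call:
drive_tool([
  [0, 0, -8],
  [0, 0, -26],
  [0, 0, -46],
  [0, 0, -63],
  [0, 0, -73],
], claw=[1, 1, 1, 1, 1], roll=[0, 0, 0, 0, 0])

```text
clock: 24.45
tcp_pos: [0.625, 0.0609, 0.0769]
eef_rot: [3.14, -0.0, -1.408]
contact_force: [-0.1, 0.5, -1.3]
finger_gap: 0.0321
```

Call:
drive_tool([
  [0, 0, -4],
  [0, 0, -8],
  [0, 0, -12],
  [0, 0, -15],
  [0, 0, -18],
], claw=[1, 1, 1, 1, 1], roll=[0, 0, 0, 0, 0])

```text
clock: 25.08
tcp_pos: [0.6258, 0.0612, 0.0607]
eef_rot: [-3.141, 0.0, -1.408]
contact_force: [0.2, 0.7, -1.0]
finger_gap: 0.0316
```

Call:
drive_tool([
  [0, 0, -1],
  [0, 0, -2],
  [0, 0, -3],
  [0, 0, -4],
  [0, 0, -4],
], claw=[1, 1, 1, 1, 1], roll=[0, 0, 0, 0, 0])

```text
clock: 25.7
tcp_pos: [0.6258, 0.0611, 0.0567]
eef_rot: [-3.141, 0.0, -1.408]
contact_force: [0.2, 0.8, -1.1]
finger_gap: 0.032
```

Call:
drive_tool([
  [0, 0, -0.5],
  [0, 0, -1],
  [0, 0, -1],
  [0, 0, -1],
  [0, 0, -1],
], claw=[1, 1, 1, 1, 1], roll=[0, 0, 0, 0, 0])

```text
clock: 26.32
tcp_pos: [0.6258, 0.0611, 0.0567]
eef_rot: [-3.141, 0.001, -1.408]
contact_force: [-3.9, -0.5, 8.9]
finger_gap: 0.0322
```

Contact at the expected height. Easing off 1 mm, releasing partway, rising, then going to the canister.

Call:
drive_tool([
  [0, 0, 0.7],
  [0, 0, 0.7],
  [0, 0, 0.7],
  [0, 0, 0.7],
  [0, 0, 0.7],
], claw=[1, 0.6, 0.5, 0.4, 0.25], roll=[0, 0, 0, 0, 0])

```text
clock: 26.95
tcp_pos: [0.6257, 0.0611, 0.0563]
eef_rot: [3.142, -0.0, -1.408]
contact_force: [0.8, 0.8, 0.0]
finger_gap: 0.0592
```

Call:
drive_tool([
  [0, 0, 8],
  [0, 0, 28],
  [0, 0, 55],
  [0, 0, 85],
  [0, 0, 115],
], claw=[0.25, 0.25, 0.25, 0.25, 0.25], roll=[0, 0, 0, 0, 0])

```text
clock: 27.58
tcp_pos: [0.6259, 0.0609, 0.1739]
eef_rot: [-3.14, 0.0, -1.408]
contact_force: [0.7, -0.6, -0.3]
finger_gap: 0.066
```

Call:
drive_tool([
  [-8, 20, 0],
  [-24, 60, 0],
  [-44, 110, 0],
  [-64, 162, 0],
  [-85, 216, 0],
], claw=[0.25, 0.25, 0.25, 0.25, 0.25], roll=[1.1, 2.3, 3.5, 4.7, 5.9])

```text
clock: 28.2
tcp_pos: [0.5405, 0.2784, 0.1733]
eef_rot: [-3.14, -0.001, -0.787]
contact_force: [0.0, 1.0, -0.6]
finger_gap: 0.066
```

Call:
drive_tool([
  [-20, 50, 0],
  [-37, 95, 0],
  [-50, 127, -10],
  [-56, 143, -30],
  [-57, 145, -45],
], claw=[0.25, 0.25, 0.25, 0.25, 0.25], roll=[0, 0, 0, 0, 0])

```text
clock: 28.82
tcp_pos: [0.4832, 0.4223, 0.1253]
eef_rot: [3.141, -0.0, -0.789]
contact_force: [0.4, -1.0, 0.4]
finger_gap: 0.0657
```

```bash
python3 look.py 7
```

```text
28.925 [0.4835 0.4199 0.1243] [ 1.7979e+02 -6.0000e-02 -4.5340e+01] [ 0.68 -0.44  0.3 ] 0.0661
```

View pics/l7.png

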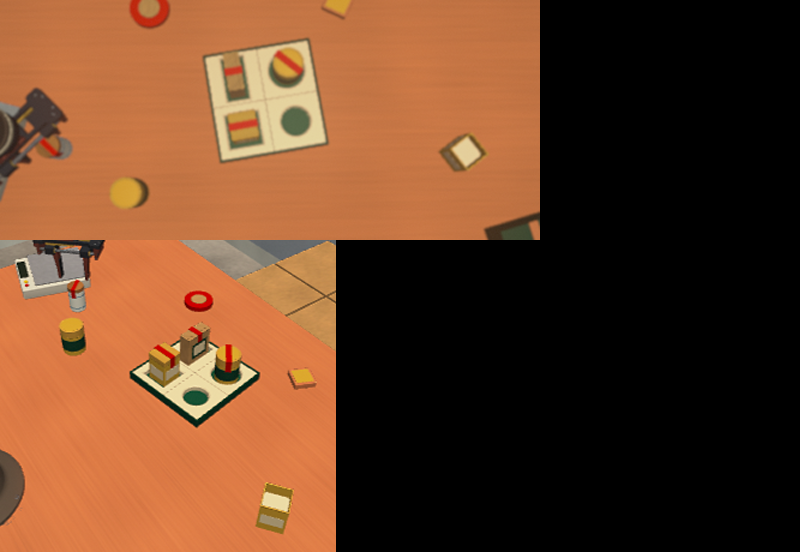

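The carton is standing in its well at top crop (233, 75), and the gripper is over the canister. Descending with a narrower opening and a gentler grip.

Call:
drive_tool([
  [0, 0, 0],
  [0, 0, -8],
  [0, 0, -20],
  [0, 0, -28],
  [0, 0, -30],
], claw=[0.25, 0.25, 0.25, 0.25, 0.25], roll=[0, 0, 0, 0, 0], squeeze=15)

```text
clock: 29.55
tcp_pos: [0.4833, 0.4218, 0.0954]
eef_rot: [3.14, -0.0, -0.79]
contact_force: [0.1, -0.1, 0.4]
finger_gap: 0.0657
```

```bash
python3 - <<'E'
from workcell import *
from h import *
s=get_state();print(s["tcp_pos"])
f=grab_frame("side");g=grab_frame("top")
print(proj(f,[[.484,.4225,.078],[.484,.4225,0]]),proj(g,[[.484,.4225,.078]]))
a=cv2.resize(f["image"][70:190,190:310,::-1],None,fx=3.3,fy=3.3,interpolation=2)
b=cv2.resize(g["image"][140:260,80:200,::-1],None,fx=3.3,fy=3.3,interpolation=2)
for im,ff,o in((a,f,(190,70)),(b,g,(80,140))):
    for z in(0,.078):
        t=np.linspace(0,6.3,40);pp=np.c_[.484+.023*np.cos(t),.4225+.023*np.sin(t),0*t+z]
        cv2.polylines(im,[((proj(ff,pp)-o)*3.3).astype(np.int32)],1,(255,0,255))
cv2.imwrite("pics/can.png",np.hstack([a,b]))
E
```

```text
[0.48334402 0.42177661 0.09537631]
[[243.34689806 127.27868587]
 [245.93385027 146.1802447 ]] [[129.6910017  201.00862942]]
```

View pics/can.png

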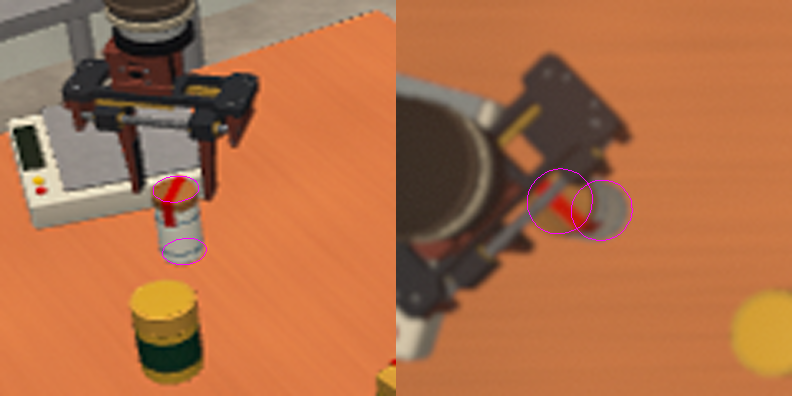

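In both views the predicted outline sits on the canister, and the fingers straddle it. Descending and gripping.

Call:
drive_tool([
  [0, 0, -8],
  [0, 0, -20],
  [0, 0, -32],
  [0, 0, -40],
  [0, 0, -43],
], claw=[0.25, 0.25, 0.25, 0.25, 0.25], roll=[0, 0, 0, 0, 0])

```text
clock: 30.28
tcp_pos: [0.4835, 0.4218, 0.0525]
eef_rot: [3.141, -0.0, -0.79]
contact_force: [-0.4, -0.7, 0.7]
finger_gap: 0.0659
```

Call:
drive_tool([
  [0, 0, 0],
  [0, 0, 0],
  [0, 0, 0],
  [0, 0, 0],
  [0, 0, 0],
], claw=[0.3, 0.36, 0.42, 0.46, 0.5], roll=[0, 0, 0, 0, 0])

```text
clock: 30.9
tcp_pos: [0.4834, 0.4228, 0.0537]
eef_rot: [-3.141, 0.001, -0.789]
contact_force: [-2.0, 2.0, 1.6]
finger_gap: 0.0454
```

Call:
drive_tool([
  [0, 0, 0],
  [0, 0, 0],
  [0, 0, 0],
  [0, 0, 1],
  [0, 0, 4],
], claw=[0.6, 0.8, 1, 1, 1], roll=[0, 0, 0, 0, 0])

```text
clock: 31.52
tcp_pos: [0.4839, 0.4208, 0.0567]
eef_rot: [3.14, -0.001, -0.791]
contact_force: [-0.8, 0.4, -1.1]
finger_gap: 0.046
```

Call:
drive_tool([
  [0, 0, 9],
  [0, 0, 24],
  [0, 0, 44],
  [0, 0, 66],
  [0, 0, 86],
], claw=[1, 1, 1, 1, 1], roll=[0, 0, 0, 0, 0])

```text
clock: 32.15
tcp_pos: [0.4841, 0.4223, 0.1456]
eef_rot: [-3.14, 0.0, -0.79]
contact_force: [1.2, 0.4, -2.3]
finger_gap: 0.0458
```

Call:
drive_tool([
  [0, -5, 14],
  [1, -17, 24],
  [3, -37, 29],
  [5, -63, 30],
  [8, -93, 30],
], claw=[1, 1, 1, 1, 1], roll=[0, 0, 0, 0, 0])

```text
clock: 32.78
tcp_pos: [0.4916, 0.3264, 0.1729]
eef_rot: [3.141, -0.0, -0.791]
contact_force: [-0.7, -0.7, -2.8]
finger_gap: 0.0459
```

Call:
drive_tool([
  [4, -32, 0],
  [8, -64, 0],
  [11, -96, 0],
  [14, -128, 0],
  [17, -160, 0],
], claw=[1, 1, 1, 1, 1], roll=[0, 0, 0, 0, 0])

```text
clock: 33.4
tcp_pos: [0.508, 0.166, 0.1729]
eef_rot: [3.141, 0.0, -0.791]
contact_force: [-0.7, -0.0, -1.8]
finger_gap: 0.0459
```

Call:
drive_tool([
  [4, -32, 0],
  [8, -64, 0],
  [11, -94, 0],
  [14, -122, 0],
  [17, -148, 0],
], claw=[1, 1, 1, 1, 1], roll=[0, 0, 0, 0, 0])

```text
clock: 34.02
tcp_pos: [0.5245, 0.0182, 0.1729]
eef_rot: [3.141, 0.001, -0.792]
contact_force: [0.4, 0.2, -2.1]
finger_gap: 0.0461
```

Call:
drive_tool([
  [3, -24, 0],
  [6, -46, 0],
  [8, -64, 0],
  [9, -78, 0],
  [9, -85, 0],
], claw=[1, 1, 1, 1, 1], roll=[0, 0, 0, 0, 0])

```text
clock: 34.65
tcp_pos: [0.5344, -0.0649, 0.1733]
eef_rot: [3.141, 0.0, -0.791]
contact_force: [0.3, -0.2, -2.0]
finger_gap: 0.0459
```

```bash
python3 look.py 8
```

```text
34.75 [ 0.5345 -0.0645  0.1733] [179.99   0.   -45.3 ] [ 0.76  0.09 -1.35] 0.046
```

View pics/l8.png

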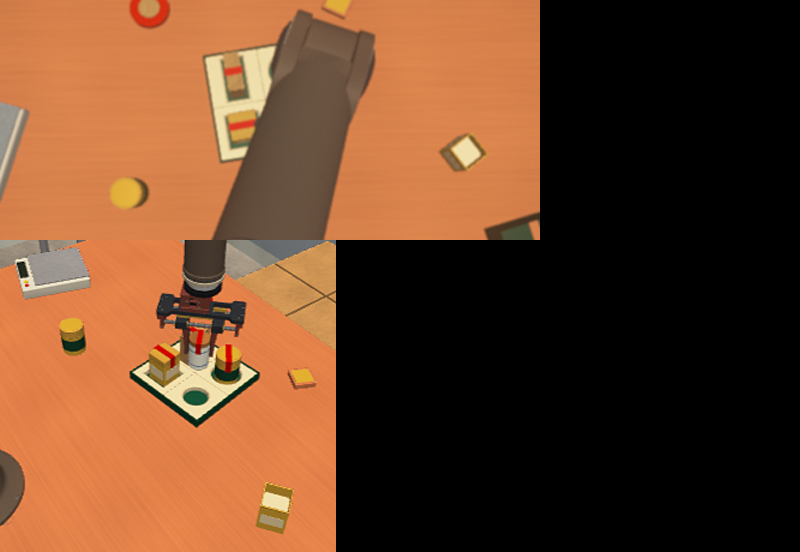

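The canister is upright over the small round well. Lowering.

Call:
drive_tool([
  [0, 0, -8],
  [0, 0, -28],
  [0, 0, -52],
  [0, 0, -75],
  [0, 0, -90],
], claw=[1, 1, 1, 1, 1], roll=[0, 0, 0, 0, 0])

```text
clock: 35.38
tcp_pos: [0.5342, -0.063, 0.0818]
eef_rot: [3.141, 0.001, -0.788]
contact_force: [-0.2, -0.4, -2.1]
finger_gap: 0.0458
```

Call:
drive_tool([
  [0, 0, -4],
  [0, 0, -9],
  [0, 0, -14],
  [0, 0, -18],
  [0, 0, -21],
], claw=[1, 1, 1, 1, 1], roll=[0, 0, 0, 0, 0])

```text
clock: 36.0
tcp_pos: [0.5348, -0.0639, 0.0623]
eef_rot: [-3.141, -0.0, -0.79]
contact_force: [0.4, 0.2, -2.6]
finger_gap: 0.0458
```

Call:
drive_tool([
  [0, 0, -1],
  [0, 0, -2],
  [0, 0, -3],
  [0, 0, -3.5],
  [0, 0, -3.5],
], claw=[1, 1, 1, 1, 1], roll=[0, 0, 0, 0, 0])

```text
clock: 36.62
tcp_pos: [0.5347, -0.0639, 0.0588]
eef_rot: [3.142, -0.0, -0.79]
contact_force: [0.6, -0.7, -2.0]
finger_gap: 0.0458
```

Call:
drive_tool([
  [0, 0, -0.3],
  [0, 0, -0.6],
  [0, 0, -0.8],
  [0, 0, -1],
  [0, 0, -1],
], claw=[1, 1, 1, 1, 1], roll=[0, 0, 0, 0, 0])

```text
clock: 37.25
tcp_pos: [0.5348, -0.0639, 0.0585]
eef_rot: [-3.141, 0.0, -0.79]
contact_force: [-2.9, 0.3, 8.7]
finger_gap: 0.0458
```

Contact. Easing off 0.7 mm, releasing gently and backing away.

Call:
drive_tool([
  [0, 0, 0.7],
  [0, 0, 0.7],
  [0, 0, 0.7],
  [0, 0, 0.7],
  [0, 0, 0.7],
], claw=[1, 0.45, 0.4, 0.32, 0.25], roll=[0, 0, 0, 0, 0])

```text
clock: 37.88
tcp_pos: [0.5347, -0.0639, 0.0585]
eef_rot: [3.142, -0.0, -0.79]
contact_force: [-0.4, 0.9, -0.1]
finger_gap: 0.0646
```

Call:
drive_tool([
  [0, 0, 3],
  [0, 0, 18],
  [0, 0, 45],
  [0, 0, 80],
  [0, 0, 120],
], claw=[0.2, 0.2, 0.2, 0.2, 0.2], roll=[0, 0, 0, 0, 0])

```text
clock: 38.5
tcp_pos: [0.5344, -0.0641, 0.1804]
eef_rot: [3.141, -0.0, -0.79]
contact_force: [1.3, 0.4, 0.2]
finger_gap: 0.0705
```

Call:
drive_tool([
  [-10, -40, 10],
  [-20, -90, 20],
  [-30, -145, 20],
  [-40, -190, 20],
  [-45, -215, 20],
], claw=[0.2, 0.2, 0.2, 0.2, 0.2], roll=[0, 0, 0, 0, 0])

```text
clock: 39.12
tcp_pos: [0.4885, -0.2819, 0.2]
eef_rot: [-3.142, -0.002, -0.793]
contact_force: [-1.0, 0.9, 0.1]
finger_gap: 0.07
```

```bash
python3 look.py 9; python3 - <<'E'
from h import *
g=dict(np.load("top9.npz"));f=dict(np.load("side9.npz"))
t=rect(g,.02,.73,.15,.0005,600,600)
t=cv2.resize(t,(400,400))
u=cv2.resize(f["image"][155:255,280:410,::-1],(400,308),interpolation=2)
c=np.zeros((400,800,3),np.uint8);c[:,:400]=t;c[:308,400:]=u;cv2.imwrite("pics/final.png",c)
E
```

```text
39.225 [ 0.4883 -0.2825  0.1999] [ 1.7996e+02 -1.1000e-01 -4.5560e+01] [ 0.43 -0.11 -1.01] 0.0702
```

View pics/l9.png

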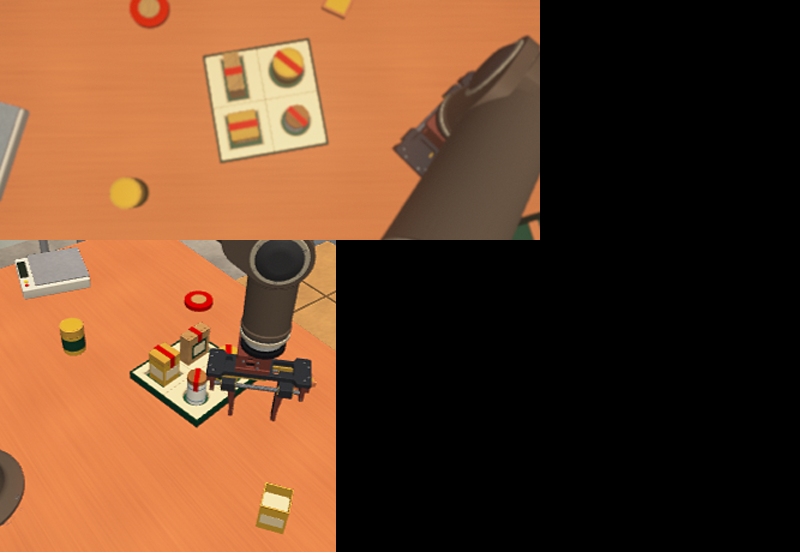

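View pics/final.png

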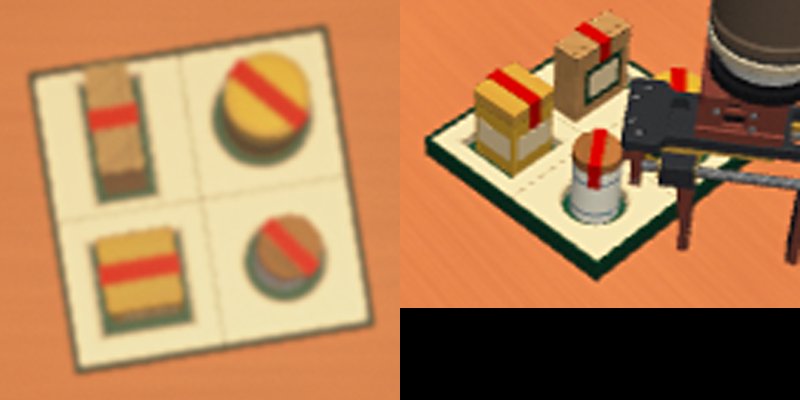

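All four are upright in their wells: carton (115, 120), caddy (265, 95), tin (140, 275) and canister (287, 248) in the picture. The bare caddy and open tin haven't moved. I'll let the arm settle, then hand in.

Call:
drive_tool([
  [0, 0, 0],
  [0, 0, 0],
  [0, 0, 0],
  [0, 0, 0],
  [0, 0, 0],
], claw=[0.2, 0.2, 0.2, 0.2, 0.2], roll=[0, 0, 0, 0, 0])

```text
clock: 39.85
tcp_pos: [0.4898, -0.2786, 0.1986]
eef_rot: [-3.142, 0.0, -0.789]
contact_force: [0.7, 0.4, 0.1]
finger_gap: 0.0704
```

```bash
python3 -c "
from workcell import *
print(get_state()['clock'],finish_job())"
```

```text
the job is handed in; nothing more can be done
39.85 None
```

I packed the tin, caddy, carton and canister in that order, each lowered into its own well until it touched the floor and then released. The job was handed in at 39.9 s.

- **Seating:** the final top and side pictures show all four upright in the right wells. In the last side picture the gripper hides most of the caddy. It had looked upright and seated in the earlier side views. At contact, the tool was 5–6 mm higher than when it gripped each item, which matches the 5 mm well floors. I did not measure depth any other way.
- **Forces:** the highest reading was about 9 N, at the end of a move, when the carton and the canister touched down.
- **Look-alikes:** the open tin and the unsealed caddy appear untouched in the final pictures. The arm ended clear of everything.
- **Failed checks:** none of my checks failed or disagreed.

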